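# Dial open the stall's takings box

## Task

Open the stall's steel takings box: roll its three thumbwheels, one at a time, to 3-8-5 (read left to right from the robot's side), then pull the black release slide towards the robot until the lid springs up, and let go. Roll the wheels with a light touch, never leaning on one or resting on two at once; leave the code showing and the lid ajar, and do not shift the discs, the mug or the tape that stand around it.

Things in the scene. Friction and masses are not known exactly. Their poses are not given: they have to be found in the camera images.
- safe: The takings box: dark steel, 250 mm deep (x), 300 wide (y), 100 high, fixed to the counter. Origin at the centre of its underside; x points away from the robot, y to its left, z up. The front 90 mm of the top (x -125 to -35 mm) is a light metal deck, z = 100 mm, with three thumbwheels in a row along y, 32 mm apart, and the release slide; behind it the flush lid.
- wheel1_top (a point): Fixed point at the nominal top of the first (leftmost) wheel (box frame x = -82, y = 85, z = 110 mm), 10 mm above the deck, 20 mm above the axle; axes as the box's. The wheel is of black hard rubber, 40 mm across, 12 mm wide, axle along y; out of true, so its top rises and falls up to 1.5 mm about this height as it turns.
- wheel1 (a joint): Turn in rad of the first (leftmost) wheel. White digits 0-9 on its rim, upright as read from the robot's side; the one on top is value / 0.6283 (mod 10): 3 is at 1.885. Grows as the top is rolled towards the robot (box -x). Endless both ways, with a click at each digit: about 0.035 N m to leave it; let go within a third of a digit, it pulls itself in.
- wheel2_top (a point): Fixed point at the nominal top of the second (middle) wheel (box frame x = -82, y = 53, z = 110 mm), 10 mm above the deck, 20 mm above the axle; axes as the box's. Friction of rubber on a finger is about 0.5 to 0.7: a press of 5 to 9 N rolls a wheel by its top; over 20 N bends its axle.
- wheel2 (a joint): Turn in rad of the second (middle) wheel. White digits 0-9 on its rim, upright as read from the robot's side; the one on top is value / 0.6283 (mod 10): 8 is at 5.027. Grows as the top is rolled towards the robot (box -x). Endless both ways, with a click at each digit: about 0.035 N m to leave it; let go within a third of a digit, it pulls itself in.
- wheel3_top (a point): Fixed point at the nominal top of the third (rightmost) wheel (box frame x = -82, y = 21, z = 110 mm), 10 mm above the deck, 20 mm above the axle; axes as the box's. The wheel looks and rolls like the other two.
- wheel3 (a joint): Turn in rad of the third (rightmost) wheel. White digits 0-9 on its rim, upright as read from the robot's side; the one on top is value / 0.6283 (mod 10): 5 is at 3.142. Grows as the top is rolled towards the robot (box -x). Endless both ways, with a click at each digit: about 0.035 N m to leave it; let go within a third of a digit, it pulls itself in.
- slide (a joint): Travel in m of the release slide towards the robot (box -x): 0 at rest, 0.013 fully back. A spring holds it at rest, 3.5 N to start and 7 N fully back. It can go only 3 mm while a wheel is off its code. From about 8 mm the lid is free; let go, it springs back to 0.
- slide_knob (a point): Centre of the slide's grip: a black ribbed block 18 mm long (x), 16 mm wide (y), its top 16 mm above the deck, on the right of the deck (box frame x = -62, y = -85 mm at rest, z = 108.5 mm); it moves with the slide. Deck free for 75 mm on its left and 55 mm on its right; the lid's front edge is 20 mm behind it and rises about 30 mm when freed.
- lid (a joint): Opening in rad of the lid, a flat steel plate 156 mm deep and 298 mm wide with a lying carrying handle, hinged along its far edge: 0 shut; freed, its spring raises it to about 0.2.
- discs_mid (a point): Centre of a stack of disc cases, 125 x 142 mm, 52 mm high, standing to the right of the box. Loose; leave it alone.
- mug_mid (a point): Centre of a white mug, 80 mm across, 92 mm high, to the left of the box. Loose; leave it alone.
- tape_mid (a point): Centre of a roll of tape, 96 mm across, 24 mm high, lying in front of the box on the robot's side. Loose; leave it alone.

How it is judged (in metres and radians):
On the way, in this order (a step that is already met when the one before it is completed fails the run):
1. the three wheels show 3-8-5 and no finger is on them ((value of joint wheel1 between -4.54823 and -4.24823 rad or value of joint wheel1 between 1.73496 and 2.03496 rad or value of joint wheel1 between 8.01814 and 8.31814 rad) and (value of joint wheel2 between -1.40664 and -1.10664 rad or value of joint wheel2 between 4.87655 and 5.17655 rad or value of joint wheel2 between 11.1597 and 11.4597 rad) and (value of joint wheel3 between -3.29159 and -2.99159 rad or value of joint wheel3 between 2.99159 and 3.29159 rad or value of joint wheel3 between 9.27478 and 9.57478 rad) and not (contact force between the fingers and wheel1 above 0.2 N) and not (contact force between the fingers and wheel2 above 0.2 N) and not (contact force between the fingers and wheel3 above 0.2 N)), for 0.2 s.
2. with the code showing, the slide is pulled and the lid springs up ((value of joint wheel1 between -4.54823 and -4.24823 rad or value of joint wheel1 between 1.73496 and 2.03496 rad or value of joint wheel1 between 8.01814 and 8.31814 rad) and (value of joint wheel2 between -1.40664 and -1.10664 rad or value of joint wheel2 between 4.87655 and 5.17655 rad or value of joint wheel2 between 11.1597 and 11.4597 rad) and (value of joint wheel3 between -3.29159 and -2.99159 rad or value of joint wheel3 between 2.99159 and 3.29159 rad or value of joint wheel3 between 9.27478 and 9.57478 rad) and value of joint lid above 0.05 rad), for 0.05 s.
At the end, for the whole second after the job is handed in: The wheels show 3, 8 and 5, each within 0.15 rad; the lid stands ajar by its own spring, raised by between 0.12 and 0.6 rad; the slide has been let go and is back within 3 mm of its rest; discs, mug and tape are within 15 mm of where they stood ((value of joint wheel1 between -4.54823 and -4.24823 rad or value of joint wheel1 between 1.73496 and 2.03496 rad or value of joint wheel1 between 8.01814 and 8.31814 rad) and (value of joint wheel2 between -1.40664 and -1.10664 rad or value of joint wheel2 between 4.87655 and 5.17655 rad or value of joint wheel2 between 11.1597 and 11.4597 rad) and (value of joint wheel3 between -3.29159 and -2.99159 rad or value of joint wheel3 between 2.99159 and 3.29159 rad or value of joint wheel3 between 9.27478 and 9.57478 rad) and value of joint lid between 0.12 and 0.6 rad and value of joint slide below 0.003 m); the robot touches nothing.
It fails at once if a wheel is pressed with more than 20 N (contact force between the fingers and wheel1 above 20 N or contact force between the fingers and wheel2 above 20 N or contact force between the fingers and wheel3 above 20 N).
It fails at once if the fingers bear on two wheels at once ((contact force between the fingers and wheel1 above 0.5 N and contact force between the fingers and wheel2 above 0.5 N) or (contact force between the fingers and wheel2 above 0.5 N and contact force between the fingers and wheel3 above 0.5 N)).
It fails at once if the discs, the mug or the tape are shifted by more than 15 mm (distance of any of discs_mid, mug_mid, tape_mid from where it was at the start of the episode above 0.015 m).
It also fails if it takes over 72 s, if anything falls off the work surface, if the arm or the gripper's body presses on something with over 40 N, if the wrist force passes 120 N, or if a joint passes its speed limit or range.

## Robot

A 6-joint arm with a two-finger parallel gripper is mounted at the origin on the work surface. World frame = base frame: x ahead of the robot, y to its left, z up, the work surface at z = 0. Lengths are in mm, angles in rad, forces in N, time in s.
With the tool pointing down it reaches from about 200 to 875 mm from the base axis. Payload 3.4 kg.
Tool frame: the origin (TCP) lies midway between the tips of the shut fingers; the grasp point (between the pads) lies 19 mm behind it (r.pinch_z is the distance from the TCP to the grasp point, in mm); z points along the fingers, y is the line along which they close (so a half turn about z gives the same grasp; the last joint's range is limited). The gripper opens to 94 mm and grips with 3 to 60 N. Pads are 16 mm wide; open, the fingers measure 119 mm over their backs; the gripper's body (75 mm by 177 mm) begins 78 mm behind the grasp point.
Start: joints at [-1.431, 0.276, 1.505, -0, 1.361, -0.121], TCP at [148.264, -555.593, 205.493] pointing down, gripper open.
Joint ranges: [-2.89, 2.89], [-0.75, 2.08], [0.22, 2.7], [-1.18, 4.32], [0.11, 2.71], [-2.7, 2.7]. Speed limits (rad/s): [2.57, 2.57, 3.14, 3.14, 3.14, 3.14].

## Interface

Orientations are given as a unit quaternion [w, x, y, z].
In Python, from bench import r gives the robot as it stands.
- The arm moves only by the shell command python3 -m inch 'ROWS' [FORCE]. ROWS is JSON, a list that holds one entry, the list of rows, each a list of 7 numbers: the opening, from -1 (shut) to 1 (fully open), so that 0 is half open, then the shift along the world's x, y, z in mm, then the turn, a rotation vector about the world's x, y, z in degrees. In form: [[[grip, x, y, z, wx, wy, wz], ...]]. A call has 1 to 5 rows; each row shifts and turns the commanded pose from where the row before left it; what a row does not reach is not made up. A row lasts 1/8 s, in which the tool goes at most 62.5 mm and 10.7 degrees, less where a joint would pass 70% of its speed; a pose out of reach is approached as far as the arm can. A call with a gripper value outside its range is refused whole. The fingers move at their own pace and stop on an object; FORCE is the grip in N (left out, the last holds). Time passes only in rows, so rows that do not move let the fingers close. It gives the time, the measured TCP pose, the force, the opening and the grip force at its end, in the units of the state.
- r.state(): the state, without advancing time (a new reading comes with each control period).
- r.capture(name): name is "side" or "top" or "wrist"; returns (picture, depth): 400x640x3 uint8, red, green, blue; 400x640 float32, mm along the optical axis (not along the pixel's ray), 0 where there is no reading.
- r.calibration(name): a dict with "fx", "fy", "cx", "cy" (pixels), "R" (3x3) and "t" (3): a world point X has camera coordinates R X + t. Camera axes: x right, y down, z forward; pixel columns grow to the right and rows downward; lengths in mm; the calibration is good to about 2 mm. The wrist camera is an equidistant fisheye: a pixel r from the principal point sees the ray r / f radians off the axis. A picture is of the moment at which its call begins: read the wrist's pose just before it. calibration takes no time and is no camera call; for the wrist camera it gives the pose at the moment of the call.
- r.job_done(): hands the job in; it is judged then, once.
Trained networks look in the newest picture that a camera, given by its name, has taken for a name from the list of things; names that differ only in an ending like _2 or _b are one class to them, and where a whole thing is asked for, a point or a joint stands for the part that bears it (a point fixed in the world has none). Each returns a list of dicts, best first, with "conf" (0 to 1); they miss things now and then, are a little off and sometimes report something else, mostly with a low value. They report only what shows in the picture. A call takes as long as a camera call.
- r.spot_in(camera, thing): "point" ([x, y, z] in mm, in the coordinates of the camera as it stood for that picture, good to about 4 mm: the middle of the surface that is visible of it).
- r.regions_of(camera, thing): "mask" (400x640 bool, what is visible of it).
The state is a dict: "time_s": time; "joint_positions": joint angles; "qd": joint speeds; "tau": joint torques, N m; "ee_pos": TCP position; "orientation": TCP orientation; "force": force on the tool from outside, world axes, zero at the start; "torque": the same for the moment, N m; "width": finger opening in mm; "finger_force": force on a finger pad.
Only numpy, scipy, OpenCV 4.12 (cv2) and the standard library are available. Lean on these libraries where they do the work, as an engineer would, in place of code of your own. Each camera call takes 0.05 s, during which the arm holds its last target. There are 200 camera calls.

## Working session

There is one attempt and no reset: what is moved stays moved. The work goes in short steps, Python scripts to look and compute and a shell command to move; the robot and the scene stay as the last step left them, time stands still between calls to the robot, and variables do not carry over. Pictures are saved under pics/ and viewed, at most 10 in all, crops included, and the job is handed in when it is done.

```bash
ls; mkdir -p pics
cat > h.py <<'E'
from bench import r
import numpy as np, cv2
def save(n,img): cv2.imwrite(f'pics/{n}.png',img[:,:,::-1])
def toworld(cam,p):
    c=r.calibration(cam); return np.array(c['R']).T@(np.array(p)-np.array(c['t']))
def px(cam,X):
    c=r.calibration(cam); p=np.array(c['R'])@np.array(X)+np.array(c['t']); return c['fx']*p[0]/p[2]+c['cx'],c['fy']*p[1]/p[2]+c['cy']
E
python3 - <<'E'
from h import *
np.set_printoptions(precision=1,suppress=True)
for cam in ['top','side']:
    im,d=r.capture(cam); save(cam+'0',im); np.save(cam+'0d.npy',d)
    for t in ['safe','wheel1','slide_knob','lid','discs_mid','mug_mid','tape_mid']:
        for o in r.spot_in(cam,t)[:3]: print(cam,t,round(o['conf'],2),toworld(cam,o['point']))
    c=r.calibration(cam); print(c['fx'],-np.array(c['R']).T@c['t'])
s=r.state(); print(s)
E
```

```text
pics
top safe 0.79 [601.4 -97.4  96.3]
top wheel1 0.61 [517.1 -52.8 109.5]
top wheel1 0.58 [515.3 -27.  111.5]
top wheel1 0.44 [522.6 -86.3 115.5]
top slide_knob 0.61 [ 556.3 -190.8  114.7]
top lid 0.77 [651.4 -94.5 101.1]
top lid 0.29 [ 557.3 -189.2  118.2]
top discs_mid 0.97 [ 681.7 -361.8   50.1]
top discs_mid 0.45 [402.3 -47.   23.8]
top mug_mid 0.67 [590.7 187.3  35.9]
top tape_mid 0.88 [401.5 -48.9  26.8]
top tape_mid 0.18 [588.5 183.1  37.9]
391.3194330149266 [ 397.5   28.  1008.9]
side safe 0.87 [ 587.  -154.8  102.5]
side wheel1 0.66 [520.8 -89.4 109.8]
side wheel1 0.64 [517.9 -28.9 107.4]
side slide_knob 0.48 [ 559.  -199.2  115.7]
side lid 0.72 [ 646.9 -116.9   99.3]
side discs_mid 0.74 [ 676.  -381.2   52.2]
side mug_mid 0.88 [583.4 156.5  62.5]
side mug_mid 0.65 [ 675.3 -381.6   52.7]
side tape_mid 0.78 [404.3 -49.6  21.9]
405.0448971400871 [ 283.1 -627.   753.4]
{'time_s': 0.8, 'joint_positions': array([-1.4,  0.3,  1.5, -0. ,  1.4, -0.1]), 'qd': array([-0.,  0.,  0.,  0.,  0.,  0.]), 'tau': array([  0. , -40.4, -23.7,   0.1,   0. ,   0. ]), 'ee_pos': array([ 148.3, -555.6,  205.5]), 'orientation': array([ 0. ,  1. ,  0.1, -0. ]), 'force': array([-1. ,  0.1, -0.4]), 'torque': array([-0., -0.,  0.]), 'finger_force': 0.0, 'width': 93.9337437575285}
```

Run:
```python
from h import *
np.set_printoptions(precision=1,suppress=True)
c=r.calibration('top'); d=np.load('top0d.npy')
v,u=np.mgrid[:400,:640]
P=np.stack([(u-c['cx'])/c['fx']*d,(v-c['cy'])/c['fy']*d,d],-1)
W=(P-np.array(c['t']))@np.array(c['R'])
m=(d>0)&(abs(W[...,2]-100)<9)&(abs(W[...,0]-600)<220)&(abs(W[...,1]+95)<250)
m=cv2.morphologyEx(m.astype(np.uint8),cv2.MORPH_OPEN,np.ones((5,5)))
n,l,st,_=cv2.connectedComponentsWithStats(m); k=1+np.argmax(st[1:,4])
pts=W[l==k][:,:2].astype(np.float32); print(cv2.minAreaRect(pts), np.median(W[l==k][:,2]))
im=cv2.imread('pics/top0.png'); a=px('top',(517,-50,110)); b=px('side',(517,-50,110)); print(a,b)
x,y=map(int,a); w=80
A=cv2.resize(im[max(0,y-100):y+100,max(0,x-100):x+100],(400,400),interpolation=cv2.INTER_CUBIC)
x,y=map(int,b); im=cv2.imread('pics/side0.png')
B=cv2.resize(im[max(0,y-50):y+50,max(0,x-50):x+50],(400,400),interpolation=cv2.INTER_CUBIC)
cv2.imwrite('pics/c0.png',np.hstack([A,B]))
```

```text
((609.7879028320312, -97.33955383300781), (255.7259979248047, 299.88006591796875), 7.944823741912842) 101.05991110688659
(np.float64(345.55505526358786), np.float64(217.73903803908235)) (np.float64(316.7436894273957), np.float64(224.89900389980465))
```

View pics/c0.png

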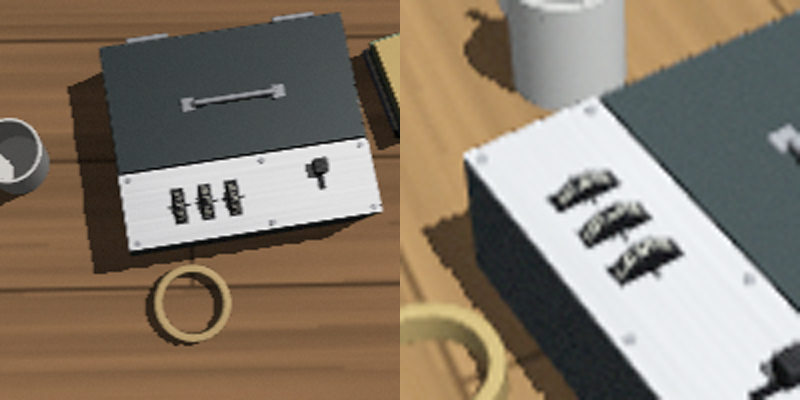

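View pics/side0.png

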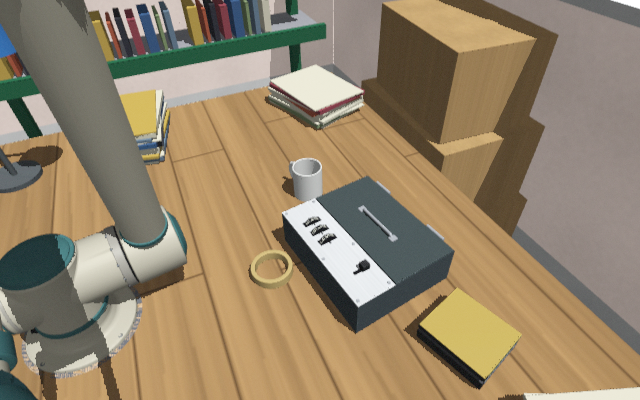

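```bash
cat >> h.py <<'E'
from scipy.spatial.transform import Rotation as Rot
YAW=7.94; C=np.array([606.9,-97.7,0]); RB=Rot.from_euler('z',YAW,degrees=True).as_matrix()
def box(p): return C+RB@np.array(p,float)
def tool():
    q=r.state()['orientation']; return Rot.from_quat([q[1],q[2],q[3],q[0]]).as_matrix()
W={1:box((-82,85,110)),2:box((-82,53,110)),3:box((-82,21,110)),'k':box((-62,-85,108.5))}
E
python3 - <<'E'
from h import *
np.set_printoptions(precision=3,suppress=True)
print(tool()); c=r.calibration('wrist'); print(c)
s=r.state(); print('cam in tool', tool().T@(-np.array(c['R']).T@c['t']-s['ee_pos'])); print(np.array(c['R'])@tool())
print(W)
im,d=r.capture('wrist'); save('w0',im)
E
```

```text
[[ 0.966  0.258  0.   ]
 [ 0.258 -0.966 -0.   ]
 [-0.     0.    -1.   ]]
{'fx': 309.70691628693146, 'fy': 309.70691628693146, 'cx': 318.1804827612512, 'cy': 197.5356465054529, 'R': array([[ 0.259, -0.966, -0.   ],
       [-0.937, -0.251,  0.244],
       [-0.236, -0.063, -0.97 ]]), 't': array([-574.4  ,  -26.711,  390.167])}
cam in tool [  70.138   -0.532 -179.099]
[[ 0.001  1.     0.001]
 [-0.97   0.001 -0.244]
 [-0.244 -0.     0.97 ]]
{1: array([513.945, -24.842, 110.   ]), 2: array([518.365, -56.535, 110.   ]), 3: array([522.785, -88.228, 110.   ]), 'k': array([ 557.236, -190.45 ,  108.5  ])}
```

```bash
python3 -m inch '[[[-1,38,42,0,0,0,8.3],[-1,38,42,0,0,0,8.3],[-1,38,42,0,0,0,8.3],[-1,38,42,0,0,0,8.3],[-1,38,42,0,0,0,8.3]]]' 20; python3 -m inch '[[[-1,38,42,0,0,0,8.3],[-1,38,42,-10,0,0,8.3],[-1,38,42,-20,0,0,8.3],[-1,38,42,-20,0,0,8.3],[-1,38,42,-20,0,0,8.3]]]'; python3 -m inch '[[[-1,0,0,0,0,0,0]]]'
python3 - <<'E'
from h import *
np.set_printoptions(precision=3,suppress=True)
s=r.state(); print(s['ee_pos'],s['width'],s['force'],s['joint_positions'],tool())
E
```

```text
time_s: 1.48
ee_pos: [339.3, -344.3, 205.7]
orientation: [0.0, 0.88, 0.475, 0.0]
force: [0.5, -0.9, 0.6]
width: 47.2
finger_force: 0.0
time_s: 2.1
ee_pos: [529.6, -134.2, 135.2]
orientation: [0.001, 0.655, 0.756, 0.0]
force: [0.2, -0.4, -0.2]
width: 0.6
finger_force: 0.0
time_s: 2.22
ee_pos: [529.3, -132.3, 133.8]
orientation: [-0.001, 0.654, 0.756, 0.0]
force: [-0.2, -0.5, -0.0]
width: 0.1
finger_force: 0.0
[ 529.268 -132.334  133.787] 0.06885653460018845 [-0.169 -0.456 -0.035] [-0.373  0.284  1.68   0.001  1.18  -0.518] [[-0.143  0.99  -0.002]
 [ 0.99   0.143  0.002]
 [ 0.002 -0.002 -1.   ]]
```

```bash
cat >> h.py <<'E'
def fpx(X):
    c=r.calibration('wrist'); p=np.array(c['R'])@np.array(X)+np.array(c['t'])
    rho=np.hypot(p[0],p[1]); th=np.arctan2(rho,p[2]); return np.array([c['cx']+c['fx']*th*p[0]/rho, c['cy']+c['fy']*th*p[1]/rho])
E
python3 - <<'E'
from h import *
np.set_printoptions(precision=1,suppress=True)
im,d=r.capture('wrist'); save('w1',im)
for t in ['wheel1','slide_knob']:
    for o in r.spot_in('wrist',t)[:4]: print(t,round(o['conf'],2),toworld('wrist',o['point']))
for k in W: print(k,fpx(W[k]))
cs=np.array([fpx(W[k]) for k in (1,2,3)]); x0,y0=(cs.min(0)-40).astype(int); x1,y1=(cs.max(0)+40).astype(int)
g=im[max(0,y0):y1,max(0,x0):x1]; print(g.shape,x0,y0)
f=min(790/g.shape[1],590/g.shape[0]); save('w1c',cv2.resize(g,None,fx=f,fy=f,interpolation=cv2.INTER_CUBIC))
E
```

```text
wheel1 0.78 [509.8 -24.2 106.6]
wheel1 0.62 [521.6 -93.3 110.8]
wheel1 0.6 [518.5 -59.4 112.8]
slide_knob 0.68 [589.4 -68.6 101.6]
slide_knob 0.44 [396.6 -50.2  25.9]
1 [321.4  60. ]
2 [321.3 107.6]
3 [321.3 155.8]
k [346.5 293.9]
(176, 80, 3) 281 19
```

View pics/w1c.png

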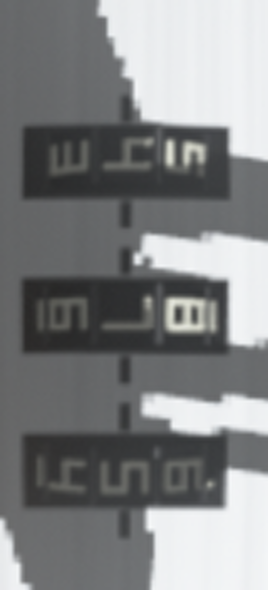

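Run:
```python
import cv2
im=cv2.imread('pics/w1.png')[19:195,281:361]; im=cv2.rotate(im,cv2.ROTATE_90_COUNTERCLOCKWISE)
im=cv2.convertScaleAbs(im[5:60],alpha=1.6); cv2.imwrite('pics/w1r.png',cv2.resize(im,None,fx=4.5,fy=4.5,interpolation=cv2.INTER_LANCZOS4))
```

```text
(no output)
```

View pics/w1r.png

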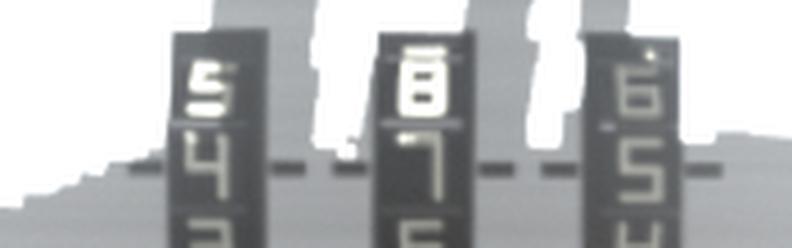

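```bash
python3 -c "
from h import *; print(r.state()['ee_pos'],r.state()['force'])"; python3 -m inch '[[[-1,-12,52,0,0,0,-0.3],[-1,-11,53,0,0,0,0],[-1,0,0,-10,0,0,0],[-1,0,0,0,0,0,0],[-1,0,0,0,0,0,0]]]'
```

```text
[ 527.92481528 -136.19148163  135.75111356] [ 0.11694027 -0.10797371  0.04355912]
time_s: 3.0
ee_pos: [505.8, -32.4, 125.8]
orientation: [0.001, 0.659, 0.752, 0.0]
force: [-0.1, -0.0, -0.0]
width: 0.3
finger_force: 0.0
```

```bash
python3 -m inch '[[[-1,2,6.7,-6,0,0,0],[-1,0,0,-6,0,0,0],[-1,0,0,0,0,0,0],[-1,0,0,-1,0,0,0],[-1,0,0,0,0,0,0]]]'
```

```text
time_s: 3.62
ee_pos: [507.3, -23.9, 112.5]
orientation: [0.0, 0.658, 0.753, 0.0]
force: [0.4, 0.2, 0.0]
width: 0.8
finger_force: 0.0
```

```bash
python3 -m inch '[[[-1,0,0,-1,0,0,0],[-1,0,0,0,0,0,0]]]'; python3 -m inch '[[[-1,0,0,-0.7,0,0,0],[-1,0,0,0,0,0,0]]]'
```

```text
time_s: 3.88
ee_pos: [507.2, -23.9, 111.5]
orientation: [0.0, 0.658, 0.753, 0.0]
force: [0.2, -0.7, -1.1]
width: 0.4
finger_force: 0.0
time_s: 4.12
ee_pos: [507.2, -23.9, 110.8]
orientation: [0.0, 0.658, 0.753, 0.0]
force: [0.6, -0.3, 0.4]
width: 0.5
finger_force: 0.0
```

```bash
python3 -m inch '[[[-1,0,0,-0.5,0,0,0],[-1,0,0,0,0,0,0]]]'
```

```text
time_s: 4.38
ee_pos: [507.2, -23.9, 110.3]
orientation: [-0.0, 0.658, 0.753, 0.0]
force: [0.1, 0.7, 0.1]
width: 0.4
finger_force: 0.0
```

```bash
python3 -m inch '[[[-1,0,0,-0.5,0,0,0],[-1,0,0,0,0,0,0]]]'
```

```text
time_s: 4.62
ee_pos: [507.2, -23.9, 109.8]
orientation: [0.0, 0.658, 0.753, 0.0]
force: [0.5, 0.1, -0.4]
width: 0.5
finger_force: 0.0
```

```bash
python3 -m inch '[[[-1,0,0,-0.4,0,0,0],[-1,0,0,0,0,0,0]]]'
```

```text
time_s: 4.88
ee_pos: [507.2, -23.9, 109.3]
orientation: [0.0, 0.658, 0.753, 0.0]
force: [0.5, 0.6, 0.9]
width: 0.1
finger_force: 0.0
```

```bash
python3 -m inch '[[[-1,0,0,-0.4,0,0,0],[-1,0,0,0,0,0,0]]]'
```

```text
time_s: 5.12
ee_pos: [507.2, -23.9, 109.0]
orientation: [-0.0, 0.658, 0.753, 0.0]
force: [0.5, 0.2, 1.0]
width: 0.2
finger_force: 0.0
```

```bash
python3 -m inch '[[[-1,0,0,-0.4,0,0,0],[-1,0,0,0,0,0,0]]]'
```

```text
time_s: 5.38
ee_pos: [507.2, -23.9, 108.6]
orientation: [0.0, 0.658, 0.753, 0.0]
force: [-0.3, 0.0, -0.4]
width: 0.3
finger_force: 0.0
```

```bash
python3 -m inch '[[[-1,0,0,-0.4,0,0,0],[-1,0,0,0,0,0,0]]]'
```

```text
time_s: 5.62
ee_pos: [507.3, -23.9, 108.3]
orientation: [0.0, 0.658, 0.753, 0.0]
force: [-0.9, 0.6, 0.6]
width: 0.5
finger_force: 0.5
```

```bash
python3 -m inch '[[[-1,0,0,-0.4,0,0,0],[-1,0,0,0,0,0,0]]]'
```

```text
time_s: 5.88
ee_pos: [507.3, -23.9, 108.1]
orientation: [0.0, 0.658, 0.753, 0.0]
force: [-1.2, 0.3, 4.5]
width: 0.5
finger_force: 2.0
```

```bash
python3 -m inch '[[[-1,0,0,-0.4,0,0,0],[-1,0,0,0,0,0,0]]]'
```

```text
time_s: 6.12
ee_pos: [507.4, -23.9, 108.0]
orientation: [0.0, 0.658, 0.753, 0.0]
force: [-0.5, -0.1, 7.2]
width: 0.6
finger_force: 3.3
```

```bash
python3 -m inch '[[[-1,1.5,0.2,0,0,0,0],[-1,1.5,0.2,0,0,0,0],[-1,0,0,0,0,0,0]]]'
```

```text
time_s: 6.5
ee_pos: [509.9, -23.6, 108.4]
orientation: [0.0, 0.658, 0.753, -0.0]
force: [-3.2, 1.4, 9.1]
width: 0.1
finger_force: 4.8
```

```bash
python3 -m inch '[[[-1,1.5,0.2,0.2,0,0,0],[-1,1.5,0.2,0.1,0,0,0],[-1,0,0,0,0,0,0]]]'
```

```text
time_s: 6.88
ee_pos: [514.6, -22.9, 108.7]
orientation: [0.001, 0.659, 0.753, 0.001]
force: [0.9, 0.5, 6.7]
width: 0.4
finger_force: 3.1
```

```bash
python3 -m inch '[[[-1,1.5,0.2,0.2,0,0,0],[-1,1.5,0.2,0.1,0,0,0],[-1,0,0,0,0,0,0]]]'
```

```text
time_s: 7.25
ee_pos: [517.9, -22.5, 108.5]
orientation: [0.001, 0.659, 0.753, 0.001]
force: [1.7, 1.5, 4.1]
width: -0.0
finger_force: 2.4
```

```bash
python3 -m inch '[[[-1,1.5,0.2,-0.1,0,0,0],[-1,0,0,0,0,0,0]]]'
```

```text
time_s: 7.5
ee_pos: [518.6, -22.4, 108.3]
orientation: [0.001, 0.658, 0.753, 0.001]
force: [0.8, 0.7, 5.6]
width: 0.3
finger_force: 3.0
```

```bash
python3 -m inch '[[[-1,0,0,6,0,0,0],[-1,0,0,6,0,0,0],[-1,3,-17,0,0,0,0],[-1,2.5,-16.5,0,0,0,0],[-1,0,0,0,0,0,0]]]'; python3 -m inch '[[[-1,0,0,-6,0,0,0],[-1,0,0,-3.5,0,0,0],[-1,0,0,0,0,0,0],[-1,0,0,0,0,0,0]]]'
```

```text
time_s: 8.12
ee_pos: [523.4, -57.7, 119.6]
orientation: [-0.0, 0.659, 0.752, -0.0]
force: [-0.3, -0.5, -0.1]
width: 0.5
finger_force: 0.0
time_s: 8.62
ee_pos: [524.2, -55.8, 111.2]
orientation: [0.001, 0.658, 0.753, 0.001]
force: [-0.2, -0.6, 5.3]
width: 0.6
finger_force: 2.5
```

```bash
python3 -m inch '[[[-1,-1.5,-0.2,0,0,0,0],[-1,-1,-0.1,0,0,0,0],[-1,0,0,0,0,0,0]]]'
```

```text
time_s: 9.0
ee_pos: [522.5, -56.0, 111.5]
orientation: [0.002, 0.658, 0.753, 0.001]
force: [0.8, 0.0, 4.8]
width: 0.4
finger_force: 2.7
```

```bash
python3 -m inch '[[[-1,-1.5,-0.2,-0.2,0,0,0],[-1,-1.5,-0.2,0,0,0,0],[-1,0,0,0,0,0,0]]]'
```

```text
time_s: 9.38
ee_pos: [519.6, -56.4, 111.6]
orientation: [0.002, 0.658, 0.753, 0.001]
force: [1.8, -0.2, 7.2]
width: 0.3
finger_force: 3.6
```

```bash
python3 -m inch '[[[-1,-1.5,-0.2,0,0,0,0],[-1,-1.5,-0.2,0,0,0,0],[-1,0,0,0,0,0,0]]]'
```

```text
time_s: 9.75
ee_pos: [516.0, -56.9, 111.6]
orientation: [0.001, 0.658, 0.753, 0.001]
force: [-0.9, -0.5, 8.8]
width: 0.7
finger_force: 4.0
```

8.4 mm rolled so far; about 4.5 more.

```bash
python3 -m inch '[[[-1,-1.5,-0.2,0.1,0,0,0],[-1,-1.5,-0.2,0.1,0,0,0],[-1,0,0,0,0,0,0]]]'
```

```text
time_s: 10.12
ee_pos: [511.2, -57.6, 110.9]
orientation: [0.0, 0.658, 0.753, -0.001]
force: [-3.6, -1.1, 6.0]
width: 0.4
finger_force: 3.4
```

```bash
python3 -m inch '[[[-1,-0.8,-0.1,0,0,0,0],[-1,0,0,0,0,0,0]]]'
```

```text
time_s: 10.38
ee_pos: [510.1, -57.7, 110.6]
orientation: [-0.0, 0.658, 0.753, -0.001]
force: [-2.8, -1.0, 6.2]
width: 0.8
finger_force: 3.0
```

```bash
python3 -m inch '[[[-1,0,0,6,0,0,0],[-1,0,0,12,0,0,0],[-1,8,-30,0,0,0,0],[-1,8,-30,0,0,0,0],[-1,0,0,0,0,0,0]]]';  python3 -m inch '[[[-1,0,0,0,0,0,0],[-1,0,0,0,0,0,0]]]'
cat > look.py <<'E'
from h import *; import sys
P=[fpx(W[k]) for k in (1,2,3)]
im,d=r.capture('wrist'); save(sys.argv[1]+'f',im)
cs=np.array(P); x0,y0=(cs.min(0)-30).astype(int); x1,y1=(cs.max(0)+25).astype(int); print(cs.round(1),x0,y0,x1,y1)
g=cv2.rotate(im[max(0,y0):y1,max(0,x0):x1],cv2.ROTATE_90_COUNTERCLOCKWISE)
g=cv2.convertScaleAbs(g,alpha=1.6); f=min(790/g.shape[1],590/g.shape[0]); save(sys.argv[1],cv2.resize(g,None,fx=f,fy=f,interpolation=cv2.INTER_CUBIC))
E
python3 look.py w2
```

```text
time_s: 11.0
ee_pos: [528.0, -119.1, 128.9]
orientation: [0.001, 0.659, 0.752, 0.0]
force: [-1.3, -0.2, 0.0]
width: 0.6
finger_force: 0.0
time_s: 11.25
ee_pos: [526.6, -116.6, 128.5]
orientation: [-0.0, 0.658, 0.753, 0.0]
force: [0.3, -0.1, 0.1]
width: 0.6
finger_force: 0.0
[[318.7  87.8]
 [318.9 137.8]
 [319.  187. ]] 288 57 344 211
```

View pics/w2.png

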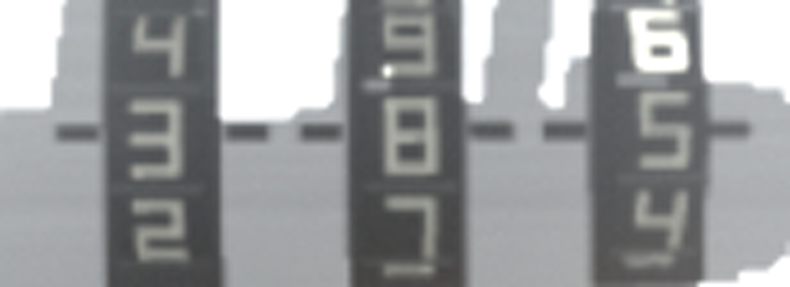

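```bash
python3 -m inch '[[[-1,6,-15,12,0,0,-10],[-1,6,-15,0,0,0,-10],[0,6,-15,0,0,0,-10],[0,6,-15,0,0,0,-10],[0,6.6,-14,0,0,0,-10]]]'; python3 -m inch '[[[0,0,0,0,0,0,-10],[0,0,0,0,0,0,-10],[0,0,0,0,0,0,-10],[0,0,0,0,0,0,-10],[0,0,0,0,0,0,0]]]';python3 -m inch '[[[0,0,0,0,0,0,0],[0,0,0,0,0,0,0]]]'
python3 - <<'E'
from h import *
np.set_printoptions(precision=3,suppress=True)
print(tool(), r.state()['ee_pos'],fpx(W['k']+[0,0,7.5]))
im,d=r.capture('wrist'); save('w3',im)
for o in r.spot_in('wrist','slide_knob')[:3]: print(round(o['conf'],2),toworld('wrist',o['point']))
E
```

```text
time_s: 11.92
ee_pos: [557.6, -191.2, 140.5]
orientation: [-0.0, 0.916, 0.402, -0.0]
force: [-0.2, 0.2, 0.1]
width: 26.8
finger_force: 0.0
time_s: 12.55
ee_pos: [557.5, -190.9, 140.4]
orientation: [-0.0, 0.998, 0.068, -0.0]
force: [0.9, -0.5, 0.8]
width: 46.8
finger_force: 0.0
time_s: 12.8
ee_pos: [557.6, -191.4, 140.4]
orientation: [0.0, 0.998, 0.067, -0.0]
force: [-0.8, -0.2, 0.7]
width: 47.0
finger_force: 0.0
[[ 0.991  0.135 -0.   ]
 [ 0.135 -0.991 -0.   ]
 [-0.     0.    -1.   ]] [ 557.557 -191.385  140.417] [317.486 224.105]
0.83 [ 556.621 -188.321  116.598]
```

View pics/w3.png

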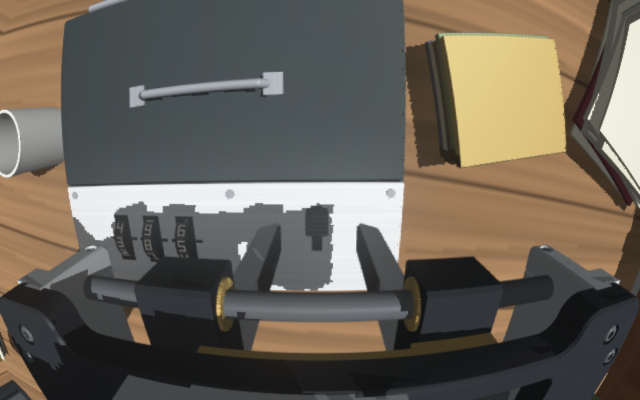

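```bash
python3 -m inch '[[[0,0,0,-15,0,0,0],[0,0,0,-12,0,0,0],[0,0,0,-6,0,0,0],[0,0,0,-3,0,0,0],[0,0,0,0,0,0,0]]]' 25; python3 -m inch '[[[-1,0,0,0,0,0,0],[-1,0,0,0,0,0,0],[-1,0,0,0,0,0,0],[-1,0,0,0,0,0,0]]]'
```

```text
time_s: 13.52
ee_pos: [557.6, -191.6, 104.2]
orientation: [-0.0, 0.998, 0.067, -0.0]
force: [-0.7, -0.0, -0.7]
width: 46.7
finger_force: 0.0
time_s: 14.02
ee_pos: [557.5, -190.2, 104.6]
orientation: [-0.001, 0.998, 0.066, 0.0]
force: [-0.8, 3.5, 2.0]
width: 15.8
finger_force: 25.0
```

Gripped (15.8 mm). Pull along box -x.

```bash
python3 -m inch '[[[-1,-2,-0.3,0,0,0,0],[-1,-2,-0.3,0,0,0,0],[-1,-2,-0.3,0,0,0,0],[-1,-2,-0.3,0,0,0,0],[-1,0,0,0,0,0,0]]]'
```

```text
time_s: 14.65
ee_pos: [551.5, -191.1, 104.6]
orientation: [-0.001, 0.998, 0.066, 0.002]
force: [4.3, 6.2, -0.4]
width: 16.2
finger_force: 25.0
```

```bash
python3 -m inch '[[[-1,-1.5,-0.2,0,0,0,0],[-1,-1.5,-0.2,0,0,0,0],[-1,0,0,0,0,0,0],[-1,0,0,0,0,0,0]]]'
python3 - <<'E'
from h import *
im,d=r.capture('side'); save('s1',cv2.resize(im[160:340,260:470],None,fx=3,fy=3))
d0=np.load('side0d.npy'); 
for X in [box((-25,60,100)),box((-25,20,100)),box((-25,-110,100))]:
    u,v=map(round,px('side',X)); print(d0[v,u],d[v,u])
E
```

```text
time_s: 15.15
ee_pos: [548.6, -191.4, 104.6]
orientation: [-0.001, 0.998, 0.066, 0.002]
force: [4.1, 5.5, -0.1]
width: 15.8
finger_force: 25.0
917.50354 754.6758
893.5446 724.0732
810.34094 866.8252
```

View pics/s1.png

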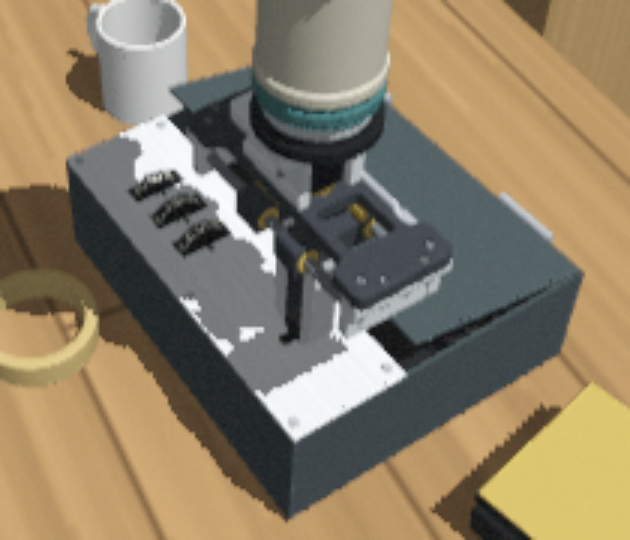

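```bash
python3 -m inch '[[[0,0,0,0,0,0,0],[0,0,0,0,0,0,0],[0,0,0,0,0,0,0],[0,0,0,10,0,0,0],[0,0,0,25,0,0,0]]]';  python3 -m inch '[[[0,-20,0,40,0,0,0],[0,-30,0,40,0,0,0],[0,-30,0,40,0,0,0],[0,-30,0,10,0,0,0],[0,0,0,0,0,0,0]]]';  python3 -m inch '[[[0,0,0,0,0,0,0],[0,0,0,0,0,0,0]]]'
python3 - <<'E'
from h import *
im,d=r.capture('wrist'); save('w5',im)
ps=np.array([fpx(W[k]) for k in (1,2,3)]); x0,y0=(ps.min(0)-30).astype(int); x1,y1=(ps.max(0)+30).astype(int); print(ps)
g=cv2.resize(im[y0:y1,x0:x1],(400,int(400*(y1-y0)/(x1-x0))),interpolation=cv2.INTER_CUBIC)
h=cv2.resize(im,(400,250))
save('w5c',np.vstack([g,h])[:600])
im,d=r.capture('side')
for o in r.spot_in('side','slide_knob')[:2]: print(round(o['conf'],2),toworld('side',o['point']), RB.T@(toworld('side',o['point'])-C))
for X in [(-20,60,100),(-20,-100,100)]:
    u,v=map(round,px('side',box(X))); c=r.calibration('side'); p=[(u-c['cx'])/c['fx']*d[v,u],(v-c['cy'])/c['fy']*d[v,u],d[v,u]]; print(RB.T@(toworld('side',p)-C))
E
```

```text
time_s: 15.82
ee_pos: [545.7, -193.0, 139.2]
orientation: [-0.0, 0.998, 0.067, -0.001]
force: [-0.4, -0.1, -0.1]
width: 46.7
finger_force: 0.0
time_s: 16.45
ee_pos: [435.7, -193.5, 271.6]
orientation: [0.001, 0.998, 0.066, 0.002]
force: [-0.1, -0.3, -0.5]
width: 46.9
finger_force: 0.0
time_s: 16.7
ee_pos: [437.1, -193.2, 268.6]
orientation: [-0.0, 0.998, 0.067, -0.0]
force: [-0.1, 0.2, -0.7]
width: 47.0
finger_force: 0.0
[[182.53750792 101.21752044]
 [207.91351949  98.88966774]
 [234.90571661  96.93768201]]
0.44 [ 560.14016727 -200.82340027  119.26277573] [-60.55661465 -95.67556669 119.26277573]
[ 4.141703   95.12527233 57.61362076]
[  4.02465139 -74.48101789  58.36533157]
```

View pics/w5c.png

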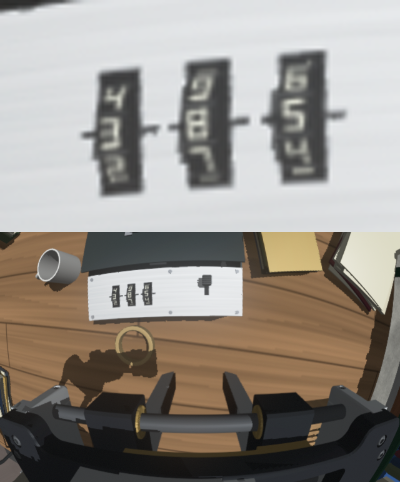

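```bash
python3 -c "
from bench import r; print(r.job_done())"
```

```text
the job is handed in; nothing more can be done
None
```

The wheels show 3-8-5, the lid is up on its spring, the slide has been released and is back at rest, and the discs, mug and tape were not touched; I handed the job in at about 17 s, and the hand-in returned no verdict.

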